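# Put the fallen glue bottle away in its drawer

### The job

One square glue bottle has been left lying on the bench. Pull the drawer of the plywood unit open by its bar handle, stand the bottle upright in the drawer's cross lane, in the gap between the two glue bottles already standing there, and then push the drawer fully shut with all three bottles still standing. Leave the water bottle, the tape roll, the mug and the case on top of the unit where they are.

Things in the scene. Friction and masses are not known exactly. Their poses are not given: they have to be found in the camera images.
- unit: plywood one-drawer unit fixed on the bench, 250 wide (its y), 270 deep, 168 high, 16 mm thick top board. Origin on the bench under the middle of its front edge; its x points to its back (away from the robot), z up; the drawer slides along its -x.
- drawer (a joint): slide of the drawer in m: 0 fully shut, growing as it is pulled out towards -x of the unit, stop at 0.19. Starts shut or a few mm ajar; it has light friction (about 2 N) and stays where it is left.
- handle (a point): middle of the drawer's steel bar handle: bar 11 mm thick, 110 long along the unit's y, 130 mm above the bench, 38 below the unit's top, 35 in front of the front panel (clear gap 29), held at both ends. Moves with the drawer, axes as the unit's. The front panel is 16 thick, 248 wide, its upper edge 148 above the bench.
- lane (a point): middle of the floor of the drawer's cross lane, 18 mm above the bench, 156 behind the handle bar (105 behind the panel's inner face). Moves with the drawer, axes as the unit's. Lane 75 wide (x), 220 long (y), between two dividers 5 thick, 34 high above its floor; drawer sides 54 high. The other two compartments hold low flat stock fixed to the drawer.
- fallen: the glue bottle lying on the bench, left or right of the unit, cap towards the robot: white plastic, square body 46 x 46 x 70 mm, short cone (70 to 77), round grey cap 28 in diameter from 77 to 115; about 0.14 kg. Origin at the middle of its base, its z from base to cap (level while it lies, axis 23 above the bench).
- fallen_cap (a point): a point on the axis of the lying bottle's cap, 98 mm above its base, 17 mm below the top of the cap: a good place to hold it.
- left_bottle: identical glue bottle standing in the lane, on its +y side. Origin at the middle of its base, z up. Loose.
- right_bottle: identical glue bottle standing in the lane, on its -y side. Origin at the middle of its base, z up. Loose.
- water: bystander: clear water bottle with an orange cap, 64 mm in diameter, 200 high, standing on the bench. Origin at the middle of its base.
- tape: bystander: black tape roll lying flat on the bench, 96 mm across, 36 high. Origin at the middle of its underside.
- mug: bystander: white mug, 76 mm across, 85 high, handle at its +y. Origin at the middle of its base.
- case: bystander: flat grey pencil case, 60 x 130 x 35, lying on top of the unit, 20 mm or more behind its front edge. Origin at the middle of its underside.
Mind the look-alikes: they are no part of the job. What is shaped like the fallen but orange, pink or red is not meant.

How it is judged:
By the outcome, as a careful person would: the job done as asked, in the order asked, and still so for the second after the job is handed in, with the robot touching nothing.
It also fails if it takes over 69 s, if anything falls off the work surface, if the arm or the gripper's body presses on something with over 40 N, if the wrist force passes 120 N, or if a joint passes its speed limit or range.

### The arm

A 7-joint arm with a two-finger parallel gripper is mounted at the origin on the work surface. World frame = base frame: x ahead of the robot, y to its left, z up, the work surface at z = 0. Lengths are in m, angles in rad, forces in N, time in s.
With the tool pointing down it reaches from about 0.4 to 0.85 m from the base axis. Payload 10.4 kg.
Tool frame: the origin (TCP) lies at the very end of the fingers, on their centre line; the grasp point (between the pads) lies 19 mm behind it; z points along the fingers, y is the line along which they close (so a half turn about z gives the same grasp; the last joint's range is limited). The gripper opens to 87 mm and grips with 3 to 60 N. Pads are 19 mm wide; open, the fingers measure 117 mm over their backs; the gripper's body (75 mm by 190 mm) begins 51 mm behind the grasp point.
Start: joints at [-1.243, 0.332, -0.065, 1.46, 0.022, 1.35, -0.088], TCP at [0.215, 0.587, 0.223] pointing down, gripper open.
Joint ranges: [-2.6, 2.6], [-0.5, 2.12], [-1.47, 1.34], [0.16, 2.42], [-1.27, 4.41], [0.06, 2.06], [-2.6, 2.6]. Speed limits (rad/s): [2.22, 2.22, 2.79, 2.79, 3.14, 3.14, 3.14].

### API

Orientations are given as a unit quaternion [x, y, z, w].
In Python, from bench import * gives the robot as it stands.
- The arm moves only by the tool carry_out, never from a script. Its argument "deltas" is a list of rows, each an object with "hand": the finger opening in mm, from 0 to 87; "dp": the shift along the tool's x, y, z each as a share of 250 mm, from -1 to 1, a list of three; "spin": the turn about the tool's z as a share of pi rad, from -1 to 1. In form: [{"hand": hand, "dp": [dx, dy, dz], "spin": spin}, ...]. A call has 1 to 20 rows; each row is the pose to reach, as a shift and turn from the pose commanded when the call began, along the tool's axes at that moment, turning the shorter way round; what a row does not reach only later rows make up. A row lasts 1/10 s, in which the tool goes at most 50 mm and 8.59 degrees, less where a joint would pass 70% of its speed; a pose out of reach is approached as far as the arm can. A call with a number of a shift or a turn outside -1 to 1 is refused whole. A call with a gripper value outside its range is refused whole. The fingers move at their own pace and stop on an object; "force" is the grip in N (left out, the last holds). Time passes only in rows, so rows that repeat a pose let the fingers close. It gives the time, the measured TCP pose, the force, the opening and the grip force at its end, in the units of the state.
- read_state(): the state, without advancing time (a new reading comes with each control period).
- camera(name): name is "side" or "top"; returns the picture (420x560x3 uint8, red, green, blue); there is no depth.
- get_calibration(name): a dict with "fx", "fy", "cx", "cy" (pixels), "k1" (the pictures are not rectified: a ray, as slopes to the right and down, at radius r is drawn at 1 + k1 r^2 times it, then the intrinsics apply), "R" (3x3) and "t" (3): a world point X has camera coordinates R X + t. Camera axes: x right, y down, z forward; pixel columns grow to the right and rows downward; lengths in m; the calibration is good to about 2 mm. A picture is of the moment at which its call begins. get_calibration takes no time and is no camera call.
- close_job(): hands the job in; it is judged then, once.
The state is a dict: "time": time; "joint_positions": joint angles; "joint_vel": joint speeds; "joint_torque": joint torques, N m; "ee_pos": TCP position; "eef_rot": TCP orientation; "ft_force": force on the tool from outside, world axes, zero at the start; "torque": the same for the moment, N m; "width": finger opening in m; "grip_force": force on a finger pad.
Only numpy, scipy, OpenCV 4.12 (cv2) and the standard library are available. Lean on these libraries where they do the work, as an engineer would, in place of code of your own. Each camera call takes 0.05 s, during which the arm holds its last target. There are 200 camera calls.

## Working session

There is one attempt and no reset: what is moved stays moved. The work goes in short steps, Python scripts to look and compute and a tool call to move; the robot and the scene stay as the last step left them, time stands still between calls to the robot, and variables do not carry over. Pictures are saved under pics/ and viewed, at most 12 in all, crops included, and the job is handed in when it is done.

Besides the shell and the picture viewer there is one more tool, called after ">>>" by a JSON object that holds its "method" and its "body". carry_out: Moves the arm, as the interface text tells. Its arguments: {"type":"object","properties":{"deltas":{"type":"array","items":{"type":"object","properties":{"hand":{"type":"number"},"dp":{"type":"array","items":{"type":"number","minimum":-1,"maximum":1}},"spin":{"type":"number","minimum":-1,"maximum":1}}}},"force":{"type":"number"}},"required":["deltas"]}

```bash
mkdir -p pics; python3 - <<'E'
from bench import *
import cv2
for n in("side","top"):
    cv2.imwrite(f"pics/{n}0.png",cv2.resize(camera(n)[:,:,::-1],(800,600),interpolation=cv2.INTER_CUBIC))
    c=get_calibration(n);print(n,c)
s=read_state();print(s)
E
```

```text
side {'fx': 509.2843231653171, 'fy': 509.2843231653171, 'cx': 279.34667106962513, 'cy': 214.21814638535503, 'k1': 0.03938048947428855, 'R': array([[ 0.86046432, -0.50913461,  0.01957313],
       [-0.25261606, -0.45966585, -0.85140615],
       [ 0.44247744,  0.72766013, -0.52414164]]), 't': array([-0.4639922 ,  0.21585577,  1.16349069])}
top {'fx': 421.9300821253222, 'fy': 421.9300821253222, 'cx': 280.8697608967066, 'cy': 214.47859684947878, 'k1': -0.0845631386405393, 'R': array([[-0.00393418, -0.99976228,  0.02144525],
       [-0.99638785,  0.00209991, -0.0848931 ],
       [ 0.08482789, -0.02170178, -0.99615926]]), 't': array([-0.06643699,  0.54536203,  1.15732665])}
{'time': 0.1, 'joint_positions': array([-1.24261731,  0.33276017, -0.06470597,  1.46084746,  0.02160591,
        1.34990501, -0.08848705]), 'joint_vel': array([-0.00053359, -0.00253656,  0.00150258, -0.00206275,  0.00140107,
        0.00234125,  0.00173568]), 'joint_torque': array([ 1.55175581e-03, -6.24546146e+01,  2.46634620e-02, -3.90720391e+01,
       -6.14582584e-02,  3.64378968e-02,  1.08159443e-04]), 'ee_pos': array([0.21465235, 0.58661804, 0.22186853]), 'eef_rot': array([ 1.74472501e-01,  9.84661856e-01, -6.07282021e-04, -7.70698463e-05]), 'ft_force': array([-0.57496878,  0.31391318,  0.16704708]), 'torque': array([-0.02195597, -0.00370883,  0.00856064]), 'grip_force': 0.0, 'width': 0.08711204400281215}
```

View pics/side0.png

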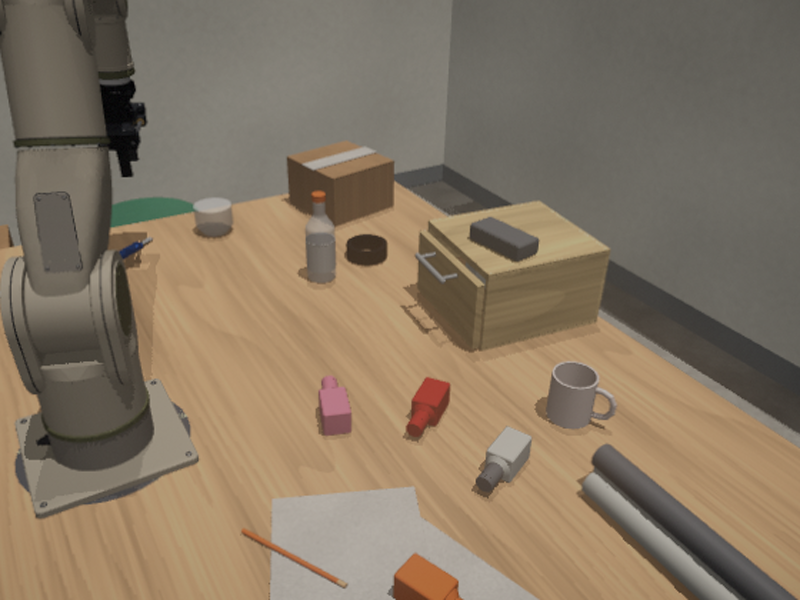

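View pics/top0.png

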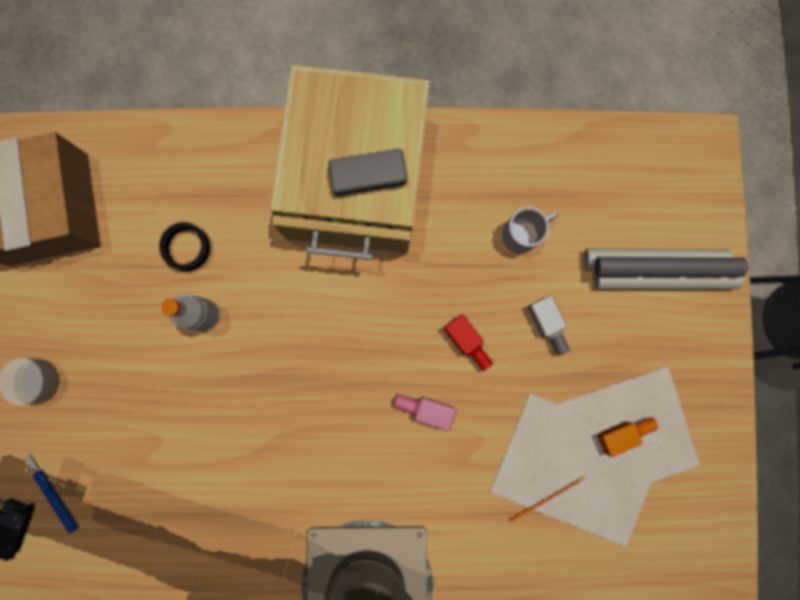

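Unit at upper centre with the handle near top (340,252); the white fallen bottle is at top (550,320) and side (505,460), with its cap towards the robot. Next, enlarged crops.

```bash
cat > h.py <<'E'
import numpy as np, cv2
from bench import *
from scipy.optimize import least_squares
def ray(n,u,v):
    c=get_calibration(n); d=np.array([(u-c["cx"])/c["fx"],(v-c["cy"])/c["fy"]]); p=d.copy()
    for _ in range(20): p=d/(1+c["k1"]*(p@p))
    R=np.array(c["R"]); w=R.T@np.array([*p,1]); return -R.T@np.array(c["t"]),w/np.linalg.norm(w)
def proj(n,X):
    c=get_calibration(n); q=np.array(c["R"])@np.array(X)+c["t"]; p=q[:2]/q[2]; p=p*(1+c["k1"]*(p@p))
    return np.array([c["fx"]*p[0]+c["cx"],c["fy"]*p[1]+c["cy"]])
def onz(n,u,v,z):
    o,w=ray(n,u,v); return o+w*(z-o[2])/w[2]
def tri(a,b):  # a: top px, b: side px
    r=[ray("top",*a),ray("side",*b)]
    A=sum(np.eye(3)-np.outer(w,w) for o,w in r); B=sum((np.eye(3)-np.outer(w,w))@o for o,w in r)
    X=np.linalg.solve(A,B); return X, [np.linalg.norm(np.cross(X-o,w)) for o,w in r][0]
def crops(name,L,ims=None):
    out=[]
    for n,x,y in L:
        im=(ims or {}).get(n); im=camera(n) if im is None else im
        c=cv2.resize(im[y:y+90,x:x+120,::-1],(400,300),interpolation=cv2.INTER_CUBIC)
        for k in range(0,120,10):
            cv2.line(c,(int(k/.3),0),(int(k/.3),4+4*(k%50==0)),(0,255,0),1)
            if k<90: cv2.line(c,(0,int(k/.3)),(4+4*(k%50==0),int(k/.3)),(0,255,0),1)
        out.append(c)
    while len(out)<4: out.append(np.zeros_like(out[0]))
    cv2.imwrite("pics/"+name,np.vstack([np.hstack(out[:2]),np.hstack(out[2:])]))
E
python3 - <<'E'
from h import *
ims={n:camera(n) for n in("top","side")}
crops("c1.png",[("top",185,120),("top",330,185),("side",285,145),("side",320,285)],ims)
E
```

```text
(no output)
```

View pics/c1.png

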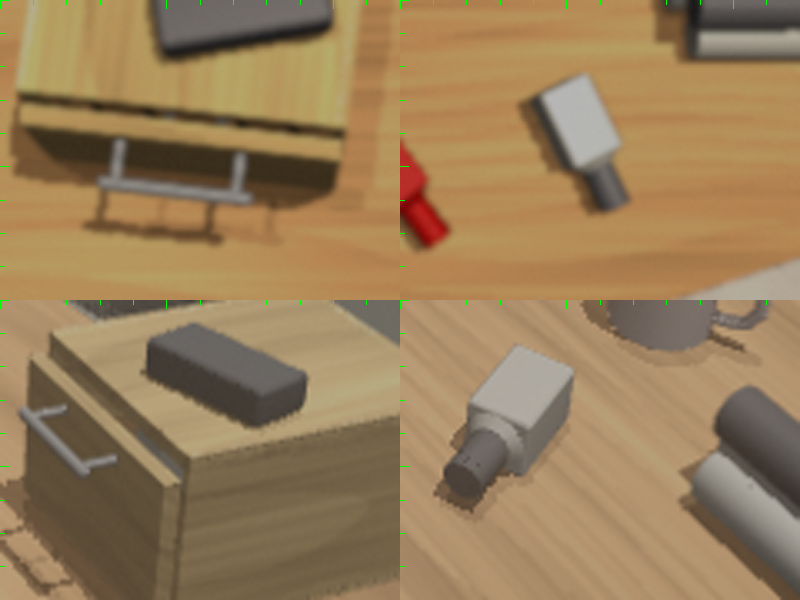

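```bash
python3 - <<'E'
from h import *
np.set_printoptions(precision=4,suppress=True)
T=lambda x,y,ox,oy:(ox+.3*x,oy+.3*y)
tu=lambda x,y:T(x,y,185,120); tb=lambda x,y:T(x-400,y,330,185)
su=lambda x,y:T(x,y-300,285,145); sb=lambda x,y:T(x-400,y-300,320,285)
for nm,a,b in [("hL",tu(100,182),su(22,411)),("hR",tu(250,199),su(85,472)),("uL",tu(18,93),su(50,335)),("uR",tu(345,131),su(188,458)),
 ("pR",tu(341,160),su(163,487)),("pL",tu(18,127),su(30,358)),
 ("caseFL",tu(166,57),su(147,375)),("caseFR",tu(332,24),su(260,425)),
 ("b1",tb(540,97),sb(520,345)),("b2",tb(588,73),sb(574,375)),("n1",tb(575,168),sb(470,415)),("n2",tb(620,140),sb(522,437)),("cap",tb(613,203),sb(463,478))]:
    print(nm,*tri(a,b))
for nm,a,z in [("hL",tu(100,182),.135),("hR",tu(250,199),.135),("uL",tu(18,93),.168),("uR",tu(345,131),.168),("b1",tb(540,97),.046),("b2",tb(588,73),.046),("n1",tb(575,168),.046),("n2",tb(620,140),.046),("cap",tb(613,203),.03)]: print(nm,onz("top",*a,z))
E
```

```text
hL [0.6389 0.1034 0.1286] 0.0006398188235035924
hR [ 0.6257 -0.0126  0.13  ] 1.584959237043651e-05
uL [0.7016 0.1611 0.1622] 0.0001880117811962703
uR [ 0.6711 -0.0846  0.166 ] 2.4794464534860844e-05
pR [ 0.6526 -0.0818  0.144 ] 0.0009622499711678007
pL [0.6811 0.1636 0.1432] 0.0017611547355606365
caseFL [0.7279 0.0498 0.1652] 0.00012131459232706867
caseFR [ 0.7509 -0.0743  0.17  ] 0.0014353478395427572
b1 [ 0.5458 -0.3222  0.0425] 0.001990321059628019
b2 [ 0.5636 -0.3623  0.04  ] 0.001019571474267123
n1 [ 0.4852 -0.3521  0.0319] 8.479512950242257e-05
n2 [ 0.5048 -0.388   0.0342] 0.0042324973491950635
cap [ 0.4555 -0.3869  0.021 ] 0.0002560263371864504
hL [0.6383 0.1022 0.135 ]
hR [ 0.6249 -0.0127  0.135 ]
uL [0.7    0.1601 0.168 ]
uR [ 0.6707 -0.0845  0.168 ]
b1 [ 0.5438 -0.3202  0.046 ]
b2 [ 0.5638 -0.3613  0.046 ]
n1 [ 0.4847 -0.3483  0.046 ]
n2 [ 0.5077 -0.3869  0.046 ]
cap [ 0.4556 -0.3844  0.03  ]
```

```bash
cat >> h.py <<'E'
def plan(*W):
    """waypoints (x,y,z,yaw_deg of tool x) -> dp, spin from the present pose"""
    from scipy.spatial.transform import Rotation as Ro
    s=read_state(); R=Ro.from_quat(s["eef_rot"]).as_matrix()
    y0=np.degrees(np.arctan2(R[1,0],R[0,0]))
    # nominal: tool down
    c,d=np.cos(np.radians(y0)),np.sin(np.radians(y0)); N=np.array([[c,d,0],[d,-c,0],[0,0,-1]])
    print("t",s["time"],"pos",s["ee_pos"].round(4),"yaw",round(y0,2),"w",round(s["width"],4),"g",s["grip_force"],"F",s["ft_force"].round(1))
    for x,y,z,yaw in W:
        v=N.T@(np.array([x,y,z])-s["ee_pos"]); a=(y0-yaw+180)%360-180
        print((x,y,z,yaw),"dp",(v/.25).round(3),"rows",int(np.ceil(max(np.linalg.norm(v)/.05,abs(a)/8.59))),"spin",round(a/180,4))
E
python3 - <<'E'
from h import *
for p in [(143,220)]: print(onz("top",*p,.1))
plan((.215,.587,.27,160),(.652,.043,.27,173.2),(.652,.043,.115,173.2))
E
```

```text
[0.52491502 0.29511628 0.1       ]
t 0.2 pos [0.2147 0.5867 0.2221] yaw 159.9 w 0.0869 g 0.0 F [-0.2  0.3  0.2]
(0.215, 0.587, 0.27, 160) dp [-0.001  0.001 -0.192] rows 1 spin -0.0005
(0.652, 0.043, 0.27, 173.2) dp [-2.39  -1.442 -0.192] rows 14 spin -0.0739
(0.652, 0.043, 0.115, 173.2) dp [-2.39  -1.442  0.428] rows 15 spin -0.0739
```

>>> {"method": "carry_out", "body": {"deltas": [{"dp":[0,0,-0.192],"hand":0,"spin":0},{"dp":[-0.8,-0.48,-0.192],"hand":0,"spin":-0.074},{"dp":[-0.8,-0.48,-0.192],"hand":0,"spin":-0.074},{"dp":[-0.8,-0.48,-0.192],"hand":0,"spin":-0.074},{"dp":[-0.8,-0.48,-0.192],"hand":0,"spin":-0.074},{"dp":[-0.8,-0.48,-0.192],"hand":0,"spin":-0.074}]}}

```text
time: 0.8
ee_pos: [0.3638, 0.4022, 0.2707]
eef_rot: [0.061, 0.998, -0.0, 0.0]
ft_force: [0.7, -0.1, 0.3]
width: 0.0471
grip_force: 0.0
```

```bash
python3 - <<'E'
from h import *
plan((.54,.18,.27,173.2),(.652,.043,.27,173.2),(.652,.043,.115,173.2))
E
```

```text
t 0.8 pos [0.3638 0.4022 0.2707] yaw 173.02 w 0.0471 g 0.0 F [ 0.7 -0.1  0.3]
(0.54, 0.18, 0.27, 173.2) dp [-0.807 -0.796  0.003] rows 6 spin -0.001
(0.652, 0.043, 0.27, 173.2) dp [-1.319 -1.286  0.003] rows 10 spin -0.001
(0.652, 0.043, 0.115, 173.2) dp [-1.319 -1.286  0.623] rows 10 spin -0.001
```

>>> {"method": "carry_out", "body": {"deltas": [{"dp":[-0.8,-0.8,0],"hand":0,"spin":0},{"dp":[-0.8,-0.8,0],"hand":0,"spin":0},{"dp":[-0.8,-0.8,0],"hand":0,"spin":0},{"dp":[-0.8,-0.8,0],"hand":0,"spin":0},{"dp":[-0.8,-0.8,0],"hand":0,"spin":0},{"dp":[-0.8,-0.8,0],"hand":0,"spin":0},{"dp":[-0.8,-0.8,0],"hand":0,"spin":0}]}}

```text
time: 1.5
ee_pos: [0.5388, 0.1778, 0.2704]
eef_rot: [0.063, 0.998, -0.001, 0.0]
ft_force: [0.5, -0.4, -0.5]
width: 0.0008
grip_force: 0.0
```

```bash
python3 - <<'E'
from h import *
plan((.652,.043,.27,173.2),(.652,.043,.115,173.2))
E
```

```text
t 1.5 pos [0.5388 0.1778 0.2704] yaw 172.76 w 0.0008 g 0.0 F [ 0.5 -0.4 -0.5]
(0.652, 0.043, 0.27, 173.2) dp [-0.517 -0.478  0.001] rows 4 spin -0.0024
(0.652, 0.043, 0.115, 173.2) dp [-0.517 -0.478  0.621] rows 5 spin -0.0024
```

Move above, then descend to z 0.115.

>>> {"method": "carry_out", "body": {"deltas": [{"dp":[-0.517,-0.478,0],"hand":0,"spin":0},{"dp":[-0.517,-0.478,0],"hand":0,"spin":0},{"dp":[-0.517,-0.478,0],"hand":0,"spin":0},{"dp":[-0.517,-0.478,0],"hand":0,"spin":0},{"dp":[-0.517,-0.478,0],"hand":0,"spin":0},{"dp":[-0.517,-0.478,0.2],"hand":0,"spin":0},{"dp":[-0.517,-0.478,0.35],"hand":0,"spin":0},{"dp":[-0.517,-0.478,0.44],"hand":0,"spin":0},{"dp":[-0.517,-0.478,0.48],"hand":0,"spin":0},{"dp":[-0.517,-0.478,0.52],"hand":0,"spin":0}]}}

```text
time: 2.5
ee_pos: [0.6506, 0.0505, 0.1406]
eef_rot: [0.059, 0.998, 0.0, 0.0]
ft_force: [0.6, 0.5, -0.2]
width: 0.0008
grip_force: 0.0
```

```bash
python3 - <<'E'
from h import *
plan((.652,.043,.115,173.2))
ims={n:camera(n) for n in("top","side")}
crops("c2.png",[("top",185,120),("side",270,140)],ims)
E
```

```text
t 2.5 pos [0.6506 0.0505 0.1406] yaw 173.29 w 0.0008 g 0.0 F [ 0.6  0.5 -0.2]
(0.652, 0.043, 0.115, 173.2) dp [-0.009 -0.029  0.102] rows 1 spin 0.0005
```

View pics/c2.png

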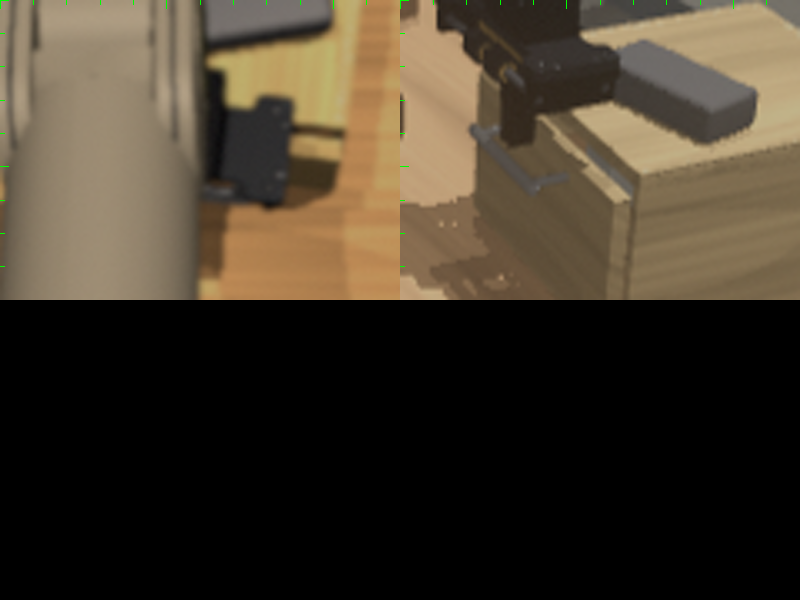

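The fingers stand over the gap between bar (470–540,130–190 in the right crop) and panel; descend and pull gently.

>>> {"method": "carry_out", "body": {"deltas": [{"dp":[-0.006,0,0.05],"hand":0,"spin":0},{"dp":[-0.006,0,0.102],"hand":0,"spin":0},{"dp":[-0.006,0,0.102],"hand":0,"spin":0},{"dp":[0.005,0,0.102],"hand":0,"spin":0},{"dp":[0.015,0,0.102],"hand":0,"spin":0},{"dp":[0.03,0,0.102],"hand":0,"spin":0},{"dp":[0.05,0,0.102],"hand":0,"spin":0},{"dp":[0.075,0,0.102],"hand":0,"spin":0},{"dp":[0.105,0,0.102],"hand":0,"spin":0},{"dp":[0.135,0,0.102],"hand":0,"spin":0},{"dp":[0.165,0,0.102],"hand":0,"spin":0},{"dp":[0.195,0,0.102],"hand":0,"spin":0},{"dp":[0.225,0,0.102],"hand":0,"spin":0},{"dp":[0.255,0,0.102],"hand":0,"spin":0},{"dp":[0.28,0,0.102],"hand":0,"spin":0},{"dp":[0.3,0,0.102],"hand":0,"spin":0},{"dp":[0.31,0,0.102],"hand":0,"spin":0},{"dp":[0.315,0,0.102],"hand":0,"spin":0}]}}

```text
time: 4.4
ee_pos: [0.5721, 0.0589, 0.115]
eef_rot: [0.059, 0.998, 0.0, -0.0]
ft_force: [2.6, -0.7, 0.2]
width: 0.0005
grip_force: 1.1
```

>>> {"method": "carry_out", "body": {"deltas": [{"dp":[0.01,0,0],"hand":0,"spin":0},{"dp":[0.025,0,0],"hand":0,"spin":0},{"dp":[0.05,0,0],"hand":0,"spin":0},{"dp":[0.08,0,0],"hand":0,"spin":0},{"dp":[0.11,0,0],"hand":0,"spin":0},{"dp":[0.14,0,0],"hand":0,"spin":0},{"dp":[0.17,0,0],"hand":0,"spin":0},{"dp":[0.2,0,0],"hand":0,"spin":0},{"dp":[0.23,0,0],"hand":0,"spin":0},{"dp":[0.26,0,0],"hand":0,"spin":0},{"dp":[0.29,0,0],"hand":0,"spin":0},{"dp":[0.32,0,0],"hand":0,"spin":0},{"dp":[0.35,0,0],"hand":0,"spin":0},{"dp":[0.375,0,0],"hand":0,"spin":0},{"dp":[0.395,0,0],"hand":0,"spin":0},{"dp":[0.41,0,0],"hand":0,"spin":0},{"dp":[0.42,0,0],"hand":0,"spin":0},{"dp":[0.425,0,0],"hand":0,"spin":0},{"dp":[0.425,0,0],"hand":0,"spin":0}]}}

```text
time: 6.3
ee_pos: [0.4666, 0.0713, 0.115]
eef_rot: [0.059, 0.998, -0.0, -0.0]
ft_force: [0.5, 0.4, 0.8]
width: 0.0003
grip_force: 0.2
```

```bash
python3 - <<'E'
from h import *
plan((.475,.0705,.115,173.2),(.475,.0705,.24,173.2),(.4695,-.380,.12,205.3))
E
```

```text
t 6.3 pos [0.4666 0.0713 0.115 ] yaw 173.23 w 0.0003 g 0.16966952942311764 F [0.5 0.4 0.8]
(0.475, 0.0705, 0.115, 173.2) dp [-0.034  0.001 -0.   ] rows 1 spin 0.0001
(0.475, 0.0705, 0.24, 173.2) dp [-0.034  0.001 -0.5  ] rows 3 spin 0.0001
(0.4695, -0.38, 0.12, 205.3) dp [-0.224 -1.791 -0.02 ] rows 10 spin -0.1782
```

>>> {"method": "carry_out", "body": {"deltas": [{"dp":[-0.018,0,0],"hand":0,"spin":0},{"dp":[-0.018,0,0],"hand":0,"spin":0},{"dp":[-0.018,0,-0.15],"hand":0,"spin":0},{"dp":[-0.018,0,-0.3],"hand":0,"spin":0},{"dp":[-0.018,0,-0.5],"hand":0,"spin":0},{"dp":[-0.1,-0.9,-0.5],"hand":60,"spin":-0.178},{"dp":[-0.1,-0.9,-0.5],"hand":60,"spin":-0.178},{"dp":[-0.1,-0.9,-0.5],"hand":60,"spin":-0.178},{"dp":[-0.1,-0.9,-0.5],"hand":60,"spin":-0.178},{"dp":[-0.1,-0.9,-0.5],"hand":60,"spin":-0.178},{"dp":[-0.1,-0.9,-0.5],"hand":60,"spin":-0.178}]}}

```text
time: 7.4
ee_pos: [0.4637, -0.1618, 0.2403]
eef_rot: [-0.215, 0.977, -0.001, -0.0]
ft_force: [-0.0, -0.4, -0.1]
width: 0.0404
grip_force: 0.0
```

```bash
python3 - <<'E'
from h import *
plan((.4695,-.380,.12,205.3),(.4695,-.380,.006,205.3))
E
```

```text
t 7.4 pos [ 0.4637 -0.1618  0.2403] yaw -155.14 w 0.0404 g 0.0 F [-0.  -0.4 -0.1]
(0.4695, -0.38, 0.12, 205.3) dp [ 0.346 -0.802  0.481] rows 5 spin -0.0024
(0.4695, -0.38, 0.006, 205.3) dp [ 0.346 -0.802  0.937] rows 7 spin -0.0024
```

>>> {"method": "carry_out", "body": {"deltas": [{"dp":[0.346,-0.8,0.3],"hand":60,"spin":-0.002},{"dp":[0.346,-0.8,0.3],"hand":60,"spin":-0.002},{"dp":[0.346,-0.8,0.3],"hand":60,"spin":-0.002},{"dp":[0.346,-0.8,0.3],"hand":60,"spin":-0.002},{"dp":[0.346,-0.8,0.3],"hand":60,"spin":-0.002},{"dp":[0.346,-0.8,0.48],"hand":60,"spin":-0.002},{"dp":[0.346,-0.8,0.48],"hand":60,"spin":-0.002},{"dp":[0.346,-0.8,0.48],"hand":60,"spin":-0.002}]}}

```text
time: 8.2
ee_pos: [0.471, -0.374, 0.1176]
eef_rot: [-0.221, 0.975, 0.001, -0.001]
ft_force: [-1.1, -0.7, 0.5]
width: 0.06
grip_force: 0.0
```

```bash
python3 - <<'E'
from h import *
plan((.4695,-.380,.12,205.3),(.4695,-.380,.006,205.3))
ims={n:camera(n) for n in("top","side")}
crops("c3.png",[("top",185,110),("top",185,160),("side",260,130),("side",300,270)],ims)
np.savez("ims3.npz",**ims)
E
```

```text
t 8.2 pos [ 0.471  -0.374   0.1176] yaw -154.49 w 0.06 g 0.0 F [-1.1 -0.7  0.5]
(0.4695, -0.38, 0.12, 205.3) dp [ 0.016 -0.019 -0.01 ] rows 1 spin 0.0011
(0.4695, -0.38, 0.006, 205.3) dp [ 0.016 -0.019  0.446] rows 3 spin 0.0011
```

View pics/c3.png

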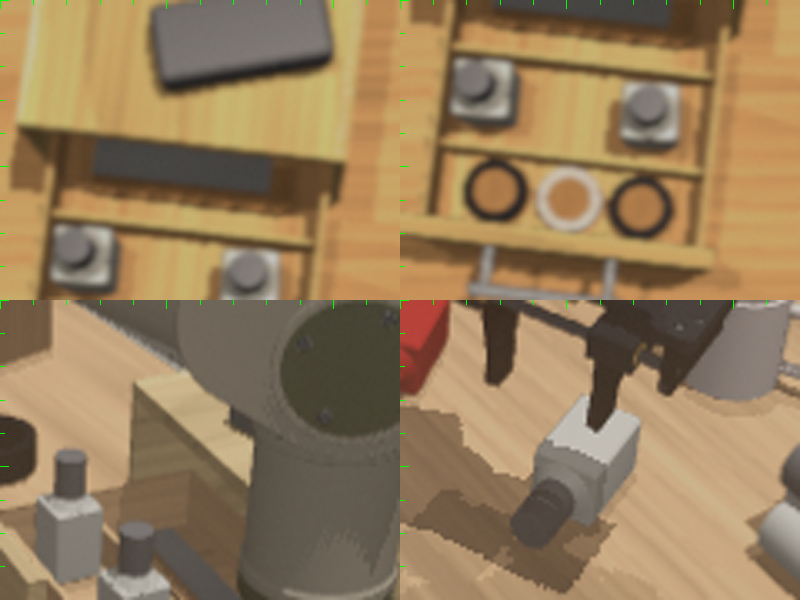

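```bash
python3 - <<'E'
from h import *
np.set_printoptions(precision=4,suppress=True)
t=lambda x,y:(185+.3*(x-400),160+.3*y); s=lambda x,y:(260+.3*x,130+.3*(y-300))
a=np.radians(-6.8); ux=np.array([np.cos(a),np.sin(a)]); uy=np.array([-ux[1],ux[0]])
h=np.array([.632,.0453])
def U(P): d=P[:2]-h; return np.array([d@ux,d@uy])
for nm,p,z in [("capL",t(472,84),.133),("capR",t(649,106),.133),("bL1",t(455,58),.088),("bL2",t(516,62),.088),("bL3",t(513,125),.088),("bL4",t(452,118),.088),
 ("bR1",t(625,82),.088),("bR2",t(679,82),.088),("bR3",t(675,144),.088),("bR4",t(620,140),.088),("dU1",t(450,47),.052),("dU2",t(712,77),.052),("dL1",t(442,147),.052),("dL2",t(702,172),.052),("hL",t(470,289),.135)]:
    P=onz("top",*p,z); print(nm,P,"rel handle0",U(P))
print(tri(t(472,84),s(70,456)),tri(t(649,106),s(136,530)))
E
```

```text
capL [0.6113 0.1237 0.133 ] rel handle0 [-0.0298  0.0754]
capR [ 0.594  -0.0119  0.133 ] rel handle0 [-0.0309 -0.0613]
bL1 [0.6394 0.1446 0.088 ] rel handle0 [-0.0044  0.0994]
bL2 [0.636  0.0957 0.088 ] rel handle0 [-0.002   0.0505]
bL3 [0.5853 0.0976 0.088 ] rel handle0 [-0.0526  0.0464]
bL4 [0.591  0.1463 0.088 ] rel handle0 [-0.0527  0.0954]
bR1 [0.6197 0.0085 0.088 ] rel handle0 [-0.0079 -0.038 ]
bR2 [ 0.6196 -0.0346  0.088 ] rel handle0 [-0.0028 -0.0808]
bR3 [ 0.5698 -0.0313  0.088 ] rel handle0 [-0.0527 -0.0835]
bR4 [0.5731 0.0124 0.088 ] rel handle0 [-0.0546 -0.0397]
dU1 [0.6549 0.1549 0.052 ] rel handle0 [0.0097 0.1115]
dU2 [ 0.6294 -0.0616  0.052 ] rel handle0 [ 0.0101 -0.1064]
dL1 [0.5717 0.1603 0.052 ] rel handle0 [-0.0734  0.1071]
dL2 [ 0.5507 -0.0531  0.052 ] rel handle0 [-0.0691 -0.1073]
hL [0.4547 0.1232 0.135 ] rel handle0 [-0.1853  0.0563]
(array([0.613 , 0.1233, 0.1306]), np.float64(0.0014986169440320666)) (array([ 0.5947, -0.0121,  0.1309]), np.float64(0.00041061246687233434))
```

>>> {"method": "carry_out", "body": {"deltas": [{"dp":[0.012,-0.019,0.15],"hand":60,"spin":0},{"dp":[0.012,-0.019,0.3],"hand":60,"spin":0},{"dp":[0.012,-0.019,0.4],"hand":60,"spin":0},{"dp":[0.012,-0.019,0.44],"hand":60,"spin":0},{"dp":[0.012,-0.019,0.446],"hand":60,"spin":0},{"dp":[0.012,-0.019,0.446],"hand":20,"spin":0},{"dp":[0.012,-0.019,0.446],"hand":20,"spin":0},{"dp":[0.012,-0.019,0.446],"hand":20,"spin":0},{"dp":[0.012,-0.019,0.446],"hand":20,"spin":0},{"dp":[0.012,-0.019,0.446],"hand":20,"spin":0},{"dp":[0.012,-0.019,0.446],"hand":20,"spin":0}], "force": 5}}

```text
time: 9.4
ee_pos: [0.4718, -0.3788, 0.0089]
eef_rot: [-0.222, 0.975, -0.0, 0.0]
ft_force: [-0.2, 0.1, 1.8]
width: 0.0279
grip_force: 5.0
```

>>> {"method": "carry_out", "body": {"deltas": [{"dp":[0,0,-0.04],"hand":20,"spin":0},{"dp":[0,0,-0.08],"hand":20,"spin":0},{"dp":[0,0,-0.13],"hand":20,"spin":0},{"dp":[0,0,-0.18],"hand":20,"spin":0},{"dp":[0,0,-0.23],"hand":20,"spin":0},{"dp":[0,0,-0.28],"hand":20,"spin":0},{"dp":[0,0,-0.33],"hand":20,"spin":0},{"dp":[0,0,-0.38],"hand":20,"spin":0},{"dp":[0,0,-0.43],"hand":20,"spin":0},{"dp":[0,0,-0.48],"hand":20,"spin":0},{"dp":[0,0,-0.53],"hand":20,"spin":0},{"dp":[0,0,-0.58],"hand":20,"spin":0},{"dp":[0,0,-0.63],"hand":20,"spin":0},{"dp":[0,0,-0.68],"hand":20,"spin":0},{"dp":[0,0,-0.73],"hand":20,"spin":0},{"dp":[0,0,-0.73],"hand":20,"spin":0}]}}

```text
time: 11.0
ee_pos: [0.4724, -0.3791, 0.1932]
eef_rot: [-0.222, 0.975, -0.001, 0.001]
ft_force: [0.3, -0.1, -1.6]
width: 0.028
grip_force: 5.0
```

```bash
python3 - <<'E'
from h import *
plan((.602,.056,.25,173.2))
im=camera("side"); cv2.imwrite("pics/s4.png",cv2.resize(im[150:390,240:560,::-1],(800,600),interpolation=cv2.INTER_CUBIC))
E
```

```text
t 11.0 pos [ 0.4724 -0.3791  0.1932] yaw -154.39 w 0.028 g 4.999989891657606 F [ 0.3 -0.1 -1.6]
(0.602, 0.056, 0.25, 173.2) dp [-1.22   1.345 -0.227] rows 10 spin 0.1801
```

View pics/s4.png

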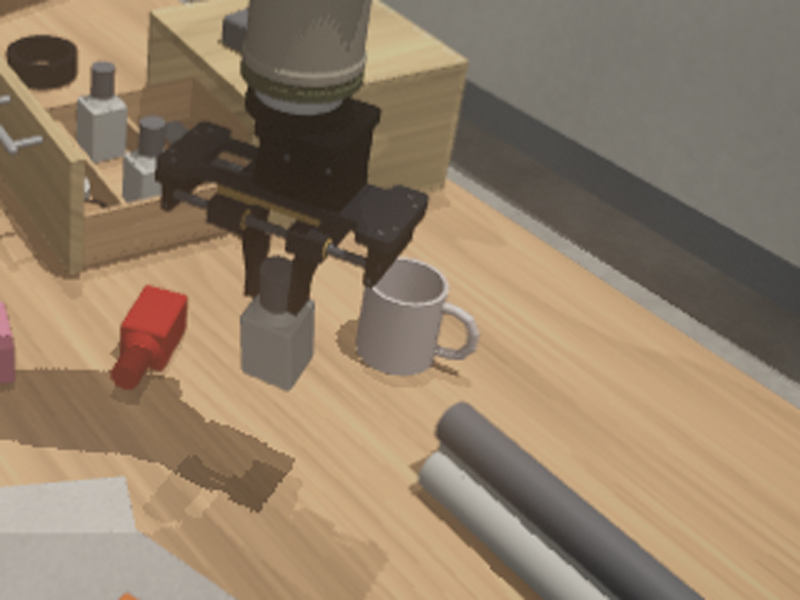

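The bottle hangs upright from the cap (280,320), clear of the mug. Carry it over the drawer.

>>> {"method": "carry_out", "body": {"deltas": [{"dp":[0,0,-0.08],"hand":20,"spin":0},{"dp":[-0.03,0.03,-0.16],"hand":20,"spin":0.01},{"dp":[-0.08,0.09,-0.23],"hand":20,"spin":0.03},{"dp":[-0.14,0.155,-0.23],"hand":20,"spin":0.05},{"dp":[-0.2,0.22,-0.23],"hand":20,"spin":0.07},{"dp":[-0.27,0.3,-0.23],"hand":20,"spin":0.09},{"dp":[-0.34,0.375,-0.23],"hand":20,"spin":0.11},{"dp":[-0.41,0.45,-0.23],"hand":20,"spin":0.13},{"dp":[-0.48,0.53,-0.23],"hand":20,"spin":0.15},{"dp":[-0.54,0.6,-0.23],"hand":20,"spin":0.165},{"dp":[-0.6,0.66,-0.23],"hand":20,"spin":0.18},{"dp":[-0.66,0.73,-0.23],"hand":20,"spin":0.18},{"dp":[-0.72,0.79,-0.23],"hand":20,"spin":0.18},{"dp":[-0.78,0.86,-0.23],"hand":20,"spin":0.18},{"dp":[-0.83,0.91,-0.23],"hand":20,"spin":0.18},{"dp":[-0.86,0.95,-0.23],"hand":20,"spin":0.18},{"dp":[-0.88,0.97,-0.23],"hand":20,"spin":0.18},{"dp":[-0.88,0.97,-0.23],"hand":20,"spin":0.18}]}}

```text
time: 12.85
ee_pos: [0.5651, -0.0641, 0.2482]
eef_rot: [0.059, 0.998, 0.0, -0.0]
ft_force: [-0.4, 0.1, -1.6]
width: 0.0278
grip_force: 5.0
```

```bash
python3 - <<'E'
from h import *
plan((.602,.056,.25,173.2))
E
```

```text
t 12.85 pos [ 0.5651 -0.0641  0.2482] yaw 173.28 w 0.0278 g 5.000054582487792 F [-0.4  0.1 -1.6]
(0.602, 0.056, 0.25, 173.2) dp [-0.09   0.494 -0.007] rows 3 spin 0.0005
```

>>> {"method": "carry_out", "body": {"deltas": [{"dp":[-0.01,0.04,-0.007],"hand":20,"spin":0},{"dp":[-0.02,0.1,-0.007],"hand":20,"spin":0},{"dp":[-0.03,0.17,-0.007],"hand":20,"spin":0},{"dp":[-0.045,0.24,-0.007],"hand":20,"spin":0},{"dp":[-0.055,0.31,-0.007],"hand":20,"spin":0},{"dp":[-0.07,0.38,-0.007],"hand":20,"spin":0},{"dp":[-0.08,0.44,-0.007],"hand":20,"spin":0},{"dp":[-0.09,0.48,-0.007],"hand":20,"spin":0},{"dp":[-0.09,0.494,-0.007],"hand":20,"spin":0},{"dp":[-0.09,0.494,-0.007],"hand":20,"spin":0},{"dp":[-0.09,0.494,-0.007],"hand":20,"spin":0}]}}

```text
time: 13.95
ee_pos: [0.602, 0.0544, 0.2503]
eef_rot: [0.06, 0.998, -0.0, -0.0]
ft_force: [-0.5, 0.3, -1.7]
width: 0.0275
grip_force: 5.0
```

```bash
python3 - <<'E'
from h import *
plan((.602,.056,.16,173.2),(.602,.056,.105,173.2))
im=camera("side"); cv2.imwrite("pics/s5.png",cv2.resize(im[80:290,200:480,::-1],(800,600),interpolation=cv2.INTER_CUBIC))
E
```

```text
t 13.95 pos [0.602  0.0544 0.2503] yaw 173.16 w 0.0275 g 4.999723298242316 F [-0.5  0.3 -1.7]
(0.602, 0.056, 0.16, 173.2) dp [0.001 0.006 0.361] rows 2 spin -0.0002
(0.602, 0.056, 0.105, 173.2) dp [0.001 0.006 0.581] rows 3 spin -0.0002
```

View pics/s5.png

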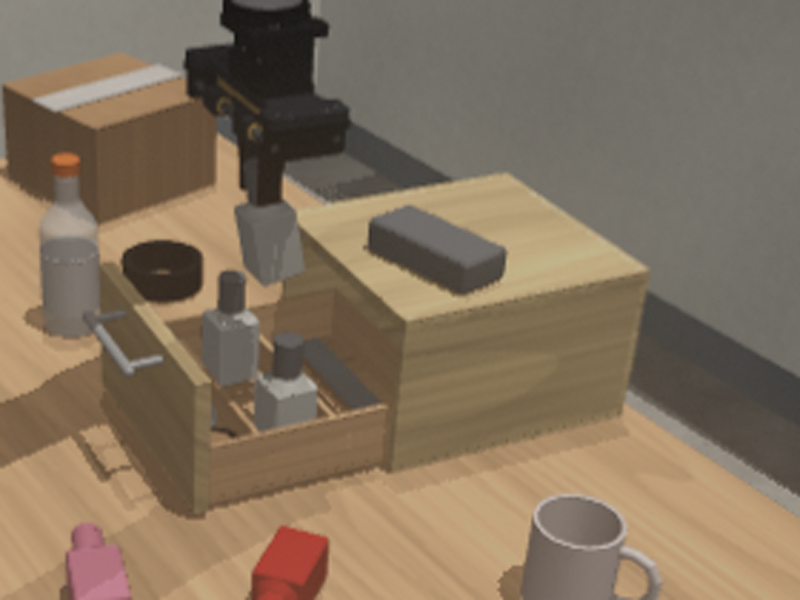

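The held bottle tilts about 15° with its base towards the unit (270,245). I'll lower the grip and dither it so that it settles.

>>> {"method": "carry_out", "body": {"deltas": [{"dp":[0,0.006,0],"hand":20,"spin":0},{"dp":[0,0.006,0],"hand":20,"spin":0},{"dp":[-0.04,0.006,0],"hand":20,"spin":0},{"dp":[0,0.006,0],"hand":20,"spin":0},{"dp":[-0.03,0.006,0],"hand":20,"spin":0},{"dp":[0,0.006,0],"hand":20,"spin":0},{"dp":[-0.02,0.006,0],"hand":20,"spin":0},{"dp":[0,0.006,0],"hand":20,"spin":0},{"dp":[-0.01,0.006,0],"hand":20,"spin":0},{"dp":[0,0.006,0],"hand":20,"spin":0},{"dp":[0,0.006,0],"hand":20,"spin":0},{"dp":[0,0.006,0],"hand":20,"spin":0}], "force": 3}}

```text
time: 15.2
ee_pos: [0.6022, 0.0567, 0.2503]
eef_rot: [0.059, 0.998, 0.0, 0.0]
ft_force: [-1.2, 0.3, -1.1]
width: 0.0279
grip_force: 3.0
```

```bash
python3 - <<'E'
from h import *
plan((.602,.056,.16,173.2),(.602,.056,.105,173.2))
im=camera("side"); cv2.imwrite("pics/s6.png",cv2.resize(im[120:240,240:400,::-1],(800,600),interpolation=cv2.INTER_CUBIC))
E
```

```text
t 15.2 pos [0.6022 0.0567 0.2503] yaw 173.22 w 0.0279 g 2.999988437513821 F [-1.2  0.3 -1.1]
(0.602, 0.056, 0.16, 173.2) dp [ 0.    -0.003  0.361] rows 2 spin 0.0001
(0.602, 0.056, 0.105, 173.2) dp [ 0.    -0.003  0.581] rows 3 spin 0.0001
```

View pics/s6.png

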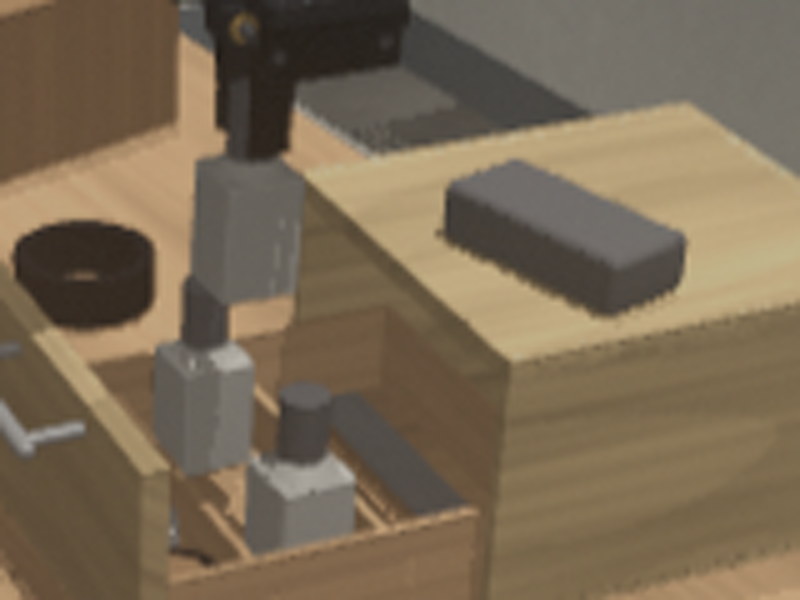

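Bottle now hangs nearly plumb (245,230). Lower it slowly.

>>> {"method": "carry_out", "body": {"deltas": [{"dp":[0,-0.003,0.02],"hand":20,"spin":0},{"dp":[0,-0.003,0.05],"hand":20,"spin":0},{"dp":[0,-0.003,0.09],"hand":20,"spin":0},{"dp":[0,-0.003,0.13],"hand":20,"spin":0},{"dp":[0,-0.003,0.17],"hand":20,"spin":0},{"dp":[0,-0.003,0.21],"hand":20,"spin":0},{"dp":[0,-0.003,0.25],"hand":20,"spin":0},{"dp":[0,-0.003,0.29],"hand":20,"spin":0},{"dp":[0,-0.003,0.33],"hand":20,"spin":0},{"dp":[0,-0.003,0.37],"hand":20,"spin":0},{"dp":[0,-0.003,0.41],"hand":20,"spin":0},{"dp":[0,-0.003,0.45],"hand":20,"spin":0},{"dp":[0,-0.003,0.48],"hand":20,"spin":0},{"dp":[0,-0.003,0.51],"hand":20,"spin":0},{"dp":[0,-0.003,0.54],"hand":20,"spin":0},{"dp":[0,-0.003,0.56],"hand":20,"spin":0},{"dp":[0,-0.003,0.57],"hand":20,"spin":0},{"dp":[0,-0.003,0.57],"hand":20,"spin":0}]}}

```text
time: 17.05
ee_pos: [0.602, 0.056, 0.1075]
eef_rot: [0.059, 0.998, 0.0, -0.0]
ft_force: [-0.3, 0.2, -2.0]
width: 0.0278
grip_force: 3.0
```

>>> {"method": "carry_out", "body": {"deltas": [{"dp":[0,0,0.008],"hand":20,"spin":0},{"dp":[0,0,0.016],"hand":20,"spin":0},{"dp":[0,0,0.024],"hand":20,"spin":0},{"dp":[0,0,0.028],"hand":20,"spin":0},{"dp":[0,0,0.028],"hand":20,"spin":0}]}}

```text
time: 17.55
ee_pos: [0.6024, 0.0561, 0.1012]
eef_rot: [0.059, 0.998, 0.0, 0.0]
ft_force: [-1.4, 0.5, 3.3]
width: 0.0279
grip_force: 3.0
```

>>> {"method": "carry_out", "body": {"deltas": [{"dp":[0,0,0.006],"hand":20,"spin":0},{"dp":[0,0,0.01],"hand":20,"spin":0},{"dp":[0,0,0.01],"hand":20,"spin":0}]}}

```text
time: 17.85
ee_pos: [0.6021, 0.0561, 0.0982]
eef_rot: [0.059, 0.998, 0.0, -0.0]
ft_force: [-0.3, -0.8, 3.4]
width: 0.0284
grip_force: 3.0
```

```bash
python3 - <<'E'
from h import *
plan()
a=camera("side")[120:240,240:320]; b=camera("top")[120:240,190:270]
cv2.imwrite("pics/s7.png",cv2.resize(np.hstack([a,b])[:,:,::-1],(800,600),interpolation=cv2.INTER_CUBIC))
E
```

```text
t 17.85 pos [0.6021 0.0561 0.0982] yaw 173.22 w 0.0284 g 3.0000777554232627 F [-0.3 -0.8  3.4]
```

View pics/s7.png

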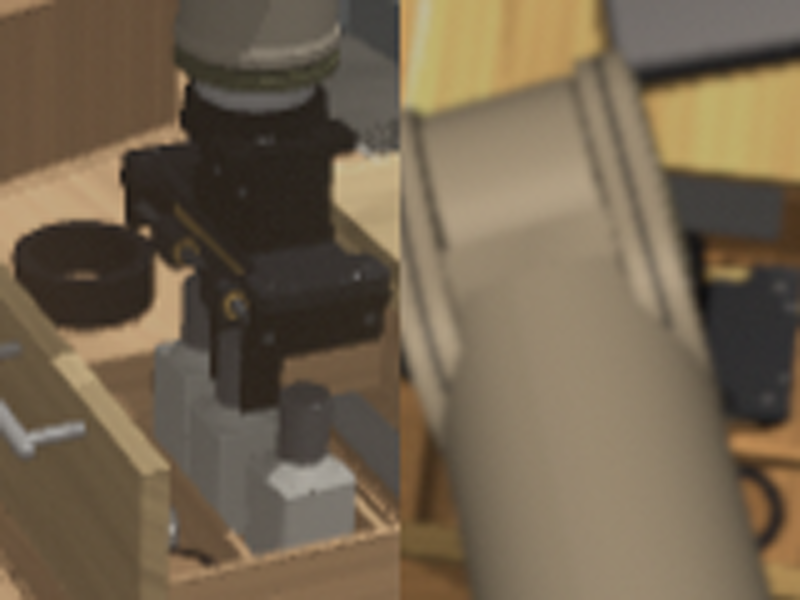

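Bottle stands in line between its neighbours (230,470), base on the floor. Release and rise.

>>> {"method": "carry_out", "body": {"deltas": [{"dp":[0,0,0],"hand":32,"spin":0},{"dp":[0,0,0],"hand":38,"spin":0},{"dp":[0,0,0],"hand":44,"spin":0},{"dp":[0,0,0],"hand":44,"spin":0},{"dp":[0,0,0],"hand":44,"spin":0},{"dp":[0,0,-0.03],"hand":44,"spin":0},{"dp":[0,0,-0.08],"hand":44,"spin":0},{"dp":[0,0,-0.15],"hand":44,"spin":0},{"dp":[0,0,-0.25],"hand":44,"spin":0},{"dp":[0,0,-0.4],"hand":44,"spin":0},{"dp":[0,0,-0.6],"hand":44,"spin":0},{"dp":[0,-0.2,-0.65],"hand":44,"spin":0},{"dp":[0,-0.4,-0.65],"hand":44,"spin":0},{"dp":[0.2,-0.6,-0.65],"hand":44,"spin":0},{"dp":[0.4,-0.8,-0.65],"hand":10,"spin":0},{"dp":[0.6,-1,-0.65],"hand":0,"spin":0},{"dp":[0.6,-1,-0.65],"hand":0,"spin":0},{"dp":[0.6,-1,-0.65],"hand":0,"spin":0},{"dp":[0.6,-1,-0.65],"hand":0,"spin":0}]}}

```text
time: 19.85
ee_pos: [0.4225, -0.1762, 0.2623]
eef_rot: [0.061, 0.998, -0.0, 0.001]
ft_force: [0.7, 0.7, -0.2]
width: 0.0116
grip_force: 0.0
```

```bash
python3 - <<'E'
from h import *
plan((.415,-.12,.26,173.2))
a=camera("side")[120:240,240:320]; b=camera("top")[120:240,195:275]
cv2.imwrite("pics/s8.png",cv2.resize(np.hstack([a,b])[:,:,::-1],(800,600),interpolation=cv2.INTER_CUBIC))
E
```

```text
t 19.85 pos [ 0.4225 -0.1762  0.2623] yaw 173.01 w 0.0116 g 0.0 F [ 0.7  0.7 -0.2]
(0.415, -0.12, 0.26, 173.2) dp [0.057 0.219 0.009] rows 2 spin -0.0011
```

View pics/s8.png

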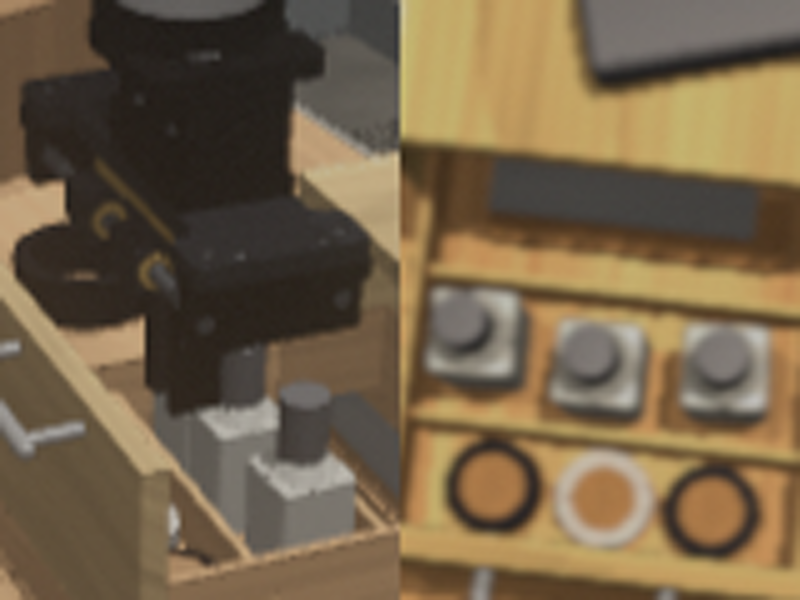

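All three bottles stand upright in the lane (right half: (475,335), (598,365), (722,370)). Now go in front of the handle to push.

>>> {"method": "carry_out", "body": {"deltas": [{"dp":[0.144,0.976,0],"hand":0,"spin":0},{"dp":[0.144,0.976,0],"hand":0,"spin":0},{"dp":[0.144,0.976,0],"hand":0,"spin":0},{"dp":[0.144,0.976,0],"hand":0,"spin":0},{"dp":[0.144,0.976,0],"hand":0,"spin":0},{"dp":[0.144,0.976,0],"hand":0,"spin":0},{"dp":[0.144,0.976,0],"hand":0,"spin":0},{"dp":[0.144,0.976,0],"hand":0,"spin":0}]}}

```text
time: 20.75
ee_pos: [0.417, 0.072, 0.2608]
eef_rot: [0.059, 0.998, 0.0, -0.0]
ft_force: [0.4, -0.5, 0.1]
width: 0.0006
grip_force: 0.0
```

```bash
python3 - <<'E'
from h import *
plan((.4165,.0705,.115,173.2),(.62,.0463,.115,173.2))
E
```

```text
t 20.75 pos [0.417  0.072  0.2608] yaw 173.24 w 0.0006 g 0.0 F [ 0.4 -0.5  0.1]
(0.4165, 0.0705, 0.115, 173.2) dp [ 0.001 -0.006  0.583] rows 3 spin 0.0002
(0.62, 0.0463, 0.115, 173.2) dp [-0.818 -0.007  0.583] rows 6 spin 0.0002
```

>>> {"method": "carry_out", "body": {"deltas": [{"dp":[0,0,0.15],"hand":0,"spin":0},{"dp":[0,0,0.3],"hand":0,"spin":0},{"dp":[0,0,0.45],"hand":0,"spin":0},{"dp":[0,0,0.55],"hand":0,"spin":0},{"dp":[0,0,0.583],"hand":0,"spin":0},{"dp":[0,0,0.583],"hand":0,"spin":0},{"dp":[-0.02,0,0.583],"hand":0,"spin":0},{"dp":[-0.035,0,0.583],"hand":0,"spin":0},{"dp":[-0.045,0,0.583],"hand":0,"spin":0},{"dp":[-0.055,0,0.583],"hand":0,"spin":0},{"dp":[-0.065,0,0.583],"hand":0,"spin":0},{"dp":[-0.08,0,0.583],"hand":0,"spin":0},{"dp":[-0.1,0,0.583],"hand":0,"spin":0},{"dp":[-0.125,0,0.583],"hand":0,"spin":0},{"dp":[-0.15,0,0.583],"hand":0,"spin":0},{"dp":[-0.175,0,0.583],"hand":0,"spin":0},{"dp":[-0.195,0,0.583],"hand":0,"spin":0},{"dp":[-0.21,0,0.583],"hand":0,"spin":0},{"dp":[-0.22,0,0.583],"hand":0,"spin":0}]}}

```text
time: 22.65
ee_pos: [0.4716, 0.0655, 0.1149]
eef_rot: [0.059, 0.998, 0.0, -0.0]
ft_force: [-1.4, 0.2, 1.5]
width: 0.0004
grip_force: 1.1
```

>>> {"method": "carry_out", "body": {"deltas": [{"dp":[-0.01,0,0],"hand":0,"spin":0},{"dp":[-0.025,0,0],"hand":0,"spin":0},{"dp":[-0.045,0,0],"hand":0,"spin":0},{"dp":[-0.07,0,0],"hand":0,"spin":0},{"dp":[-0.1,0,0],"hand":0,"spin":0},{"dp":[-0.13,0,0],"hand":0,"spin":0},{"dp":[-0.16,0,0],"hand":0,"spin":0},{"dp":[-0.19,0,0],"hand":0,"spin":0},{"dp":[-0.22,0,0],"hand":0,"spin":0},{"dp":[-0.25,0,0],"hand":0,"spin":0},{"dp":[-0.28,0,0],"hand":0,"spin":0},{"dp":[-0.31,0,0],"hand":0,"spin":0},{"dp":[-0.34,0,0],"hand":0,"spin":0},{"dp":[-0.37,0,0],"hand":0,"spin":0},{"dp":[-0.4,0,0],"hand":0,"spin":0},{"dp":[-0.43,0,0],"hand":0,"spin":0},{"dp":[-0.455,0,0],"hand":0,"spin":0},{"dp":[-0.475,0,0],"hand":0,"spin":0},{"dp":[-0.49,0,0],"hand":0,"spin":0},{"dp":[-0.5,0,0],"hand":0,"spin":0}]}}

```text
time: 24.65
ee_pos: [0.5958, 0.0507, 0.115]
eef_rot: [0.059, 0.998, 0.0, -0.0]
ft_force: [-0.6, 0.9, 0.3]
width: 0.0006
grip_force: 1.1
```

>>> {"method": "carry_out", "body": {"deltas": [{"dp":[-0.01,0,0],"hand":0,"spin":0},{"dp":[-0.022,0,0],"hand":0,"spin":0},{"dp":[-0.034,0,0],"hand":0,"spin":0},{"dp":[-0.046,0,0],"hand":0,"spin":0},{"dp":[-0.058,0,0],"hand":0,"spin":0},{"dp":[-0.066,0,0],"hand":0,"spin":0},{"dp":[-0.072,0,0],"hand":0,"spin":0},{"dp":[-0.072,0,0],"hand":0,"spin":0}]}}

```text
time: 25.45
ee_pos: [0.6137, 0.0485, 0.115]
eef_rot: [0.059, 0.998, 0.0, 0.0]
ft_force: [-0.8, -0.2, -0.3]
width: 0.0006
grip_force: 0.2
```

Creep on until the stop is felt.

>>> {"method": "carry_out", "body": {"deltas": [{"dp":[-0.006,0,0],"hand":0,"spin":0},{"dp":[-0.012,0,0],"hand":0,"spin":0},{"dp":[-0.018,0,0],"hand":0,"spin":0},{"dp":[-0.024,0,0],"hand":0,"spin":0},{"dp":[-0.024,0,0],"hand":0,"spin":0}]}}

```text
time: 25.95
ee_pos: [0.6196, 0.0478, 0.1151]
eef_rot: [0.059, 0.998, 0.0, 0.0]
ft_force: [-1.1, 0.2, -0.2]
width: 0.0008
grip_force: 0.3
```

>>> {"method": "carry_out", "body": {"deltas": [{"dp":[-0.006,0,0],"hand":0,"spin":0},{"dp":[-0.012,0,0],"hand":0,"spin":0},{"dp":[-0.018,0,0],"hand":0,"spin":0},{"dp":[-0.018,0,0],"hand":0,"spin":0}]}}

```text
time: 26.35
ee_pos: [0.6218, 0.0476, 0.1149]
eef_rot: [0.059, 0.998, -0.0, -0.002]
ft_force: [-13.1, 0.3, 7.7]
width: 0.0001
grip_force: 6.7
```

The stop is felt. Back off and rise clear.

>>> {"method": "carry_out", "body": {"deltas": [{"dp":[-0.022,0,0],"hand":0,"spin":0},{"dp":[-0.022,0,0],"hand":0,"spin":0},{"dp":[0.05,0,0],"hand":0,"spin":0},{"dp":[0.15,0,0],"hand":0,"spin":0},{"dp":[0.25,0,0],"hand":0,"spin":0},{"dp":[0.3,0,-0.2],"hand":0,"spin":0},{"dp":[0.3,0,-0.5],"hand":0,"spin":0},{"dp":[0.3,-0.3,-0.6],"hand":0,"spin":0},{"dp":[0.3,-0.6,-0.6],"hand":0,"spin":0},{"dp":[0.3,-0.9,-0.6],"hand":0,"spin":0},{"dp":[0.3,-0.9,-0.6],"hand":0,"spin":0},{"dp":[0.3,-0.9,-0.6],"hand":0,"spin":0},{"dp":[0.3,-0.9,-0.6],"hand":0,"spin":0}]}}

```text
time: 27.65
ee_pos: [0.5217, -0.1738, 0.2655]
eef_rot: [0.064, 0.998, -0.001, 0.0]
ft_force: [0.7, -0.1, -0.9]
width: 0.0006
grip_force: 0.0
```

```bash
python3 - <<'E'
from h import *
plan()
ims={n:camera(n) for n in("top","side")}
a=cv2.resize(ims["side"],(400,300),interpolation=cv2.INTER_AREA)[:,:,::-1]
b=cv2.resize(ims["top"],(400,300),interpolation=cv2.INTER_AREA)[:,:,::-1]
crops("z.png",[("top",185,120),("side",285,145)],ims)
z=cv2.imread("pics/z.png")[:300]
cv2.imwrite("pics/s9.png",np.vstack([z,np.hstack([b,a])]))
E
```

```text
t 27.65 pos [ 0.5217 -0.1738  0.2655] yaw 172.72 w 0.0006 g 0.0 F [ 0.7 -0.1 -0.9]
```

View pics/s9.png

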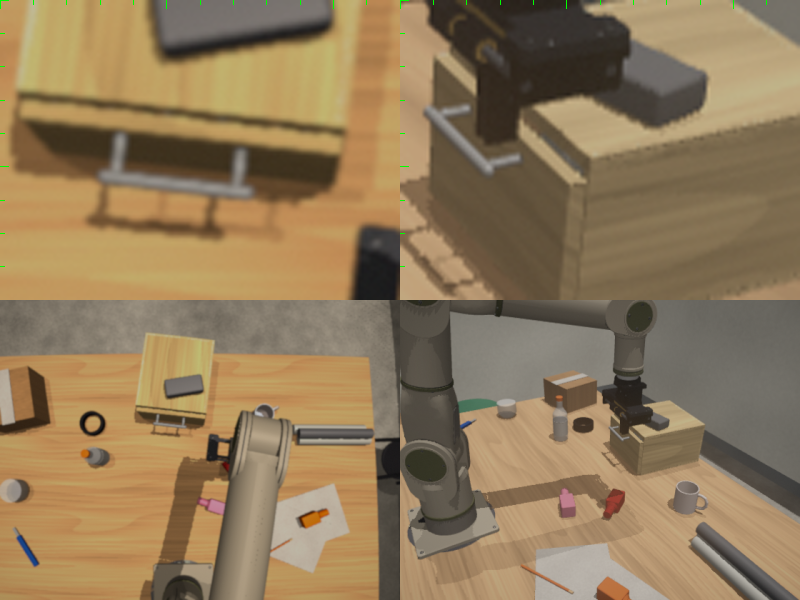

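The drawer is shut further than at the start (handle now at (175,183) in the crop), and the bystanders are unmoved.

```bash
python3 -c "
from bench import *
print(close_job())"
```

```text
the job is handed in; nothing more can be done
None
```

I stood the glue bottle between the other two, pushed the drawer shut until I felt the stop, and handed the job in at about 28 s with the other objects unmoved; all three bottles stood before closing, but I could not see them once it was shut.

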